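# Try a knob shank in the gap gauge and sort it

## Task

Take the knob from the nest right next to the steel gap gauge and try it: lower it upright, shank down, into the gauge's slot until it goes fully home or stops, pause a moment, then lift it out. If the shank went in, set the knob in the large compartment of the plywood sorting box; if it was stopped at the mouth, set it in the small one - put it down, do not drop it. Leave the other knob waiting in its nest.

Things in the scene. Friction and masses are not known exactly. Their poses are not given: they have to be found in the camera images.
- fixture: Fixed fixture, 100 x 300 (y) mm, top at z 60 mm; origin centre of underside, z up. At y +100: steel gap gauge, two jaws with a slot along x, 90 long, 30 wide, flaring to 42 over the top 6 mm, floor at z 8; a passing shank sinks till the shoulder meets the jaws at z 60. An 80 mm wide wooden block has two 38 mm nests at y 0 (next to the gauge) and y -100 (far).
- sortbox: Fixed open plywood sorting box, 280 (x) x 150 (y) x 45 mm tall, walls and floor 6 mm, turned any way round. Origin centre of underside, z up. One divider: large compartment inner x -134 to +22 mm (centre -56), small one +28 to +134 mm (centre +81); inner y -69 to +69 mm in both, floor top at z 6 mm.
- knob_a: Aluminium knob blank, 0.16 kg: round head 50 mm wide, 30 mm tall, on a round shank 42 mm long. Origin on its axis at the shoulder (head's underside), z up; head top +30, foot -42 mm. Hangs in a nest, shoulder on its top. One knob has an 18 mm shank that passes, the other 34 mm, which stops with its shoulder at about z 100 of the fixture; nests hide the shanks and starts swap the knobs.
- knob_b: Aluminium knob blank, 0.16 kg: round head 50 mm wide, 30 mm tall, on a round shank 42 mm long. Origin on its axis at the shoulder (head's underside), z up; head top +30, foot -42 mm. Hangs in a nest, shoulder on its top. One knob has an 18 mm shank that passes, the other 34 mm, which stops with its shoulder at about z 100 of the fixture; nests hide the shanks and starts swap the knobs.

How it is judged:
On the way:
1. the knob from the nest next to the gauge is tried in the gauge slot while the other waits in the far nest: the thin shank at least 25 mm deep, or the oversize one resting on the slot's mouth (((x of knob_a in the frame of fixture between -0.045 and 0.045 m and y of knob_a in the frame of fixture between 0.085 and 0.115 m and z of knob_a in the frame of fixture between 0.045 and 0.077 m and x of knob_b in the frame of fixture between -0.015 and 0.015 m and y of knob_b in the frame of fixture between -0.115 and -0.085 m and z of knob_b in the frame of fixture between 0.05 and 0.07 m) or (x of knob_b in the frame of fixture between -0.045 and 0.045 m and y of knob_b in the frame of fixture between 0.085 and 0.115 m and z of knob_b in the frame of fixture between 0.09 and 0.106 m and contact force between knob_b and fixture above 1 N and x of knob_a in the frame of fixture between -0.015 and 0.015 m and y of knob_a in the frame of fixture between -0.115 and -0.085 m and z of knob_a in the frame of fixture between 0.05 and 0.07 m))), for 0.1 s.
At the end, for the whole second after the job is handed in: The tried knob rests released in the box, its shoulder centre inside the large compartment if the shank went in, the small one if not, at most 56 mm above the box's underside (standing or lying); the other hangs in the far nest within 15 mm sideways, 10 mm in height (((x of knob_a in the frame of sortbox between -0.134 and 0.022 m and y of knob_a in the frame of sortbox between -0.069 and 0.069 m and z of knob_a in the frame of sortbox below 0.056 m and linear speed of knob_a below 0.03 m/s and x of knob_b in the frame of fixture between -0.015 and 0.015 m and y of knob_b in the frame of fixture between -0.115 and -0.085 m and z of knob_b in the frame of fixture between 0.05 and 0.07 m) or (x of knob_b in the frame of sortbox between 0.028 and 0.134 m and y of knob_b in the frame of sortbox between -0.069 and 0.069 m and z of knob_b in the frame of sortbox below 0.056 m and linear speed of knob_b below 0.03 m/s and x of knob_a in the frame of fixture between -0.015 and 0.015 m and y of knob_a in the frame of fixture between -0.115 and -0.085 m and z of knob_a in the frame of fixture between 0.05 and 0.07 m))); the robot touches nothing.
It fails at once if a knob is dropped from a height (falls faster than 1.5 m/s) (linear speed of any of knob_a, knob_b above 1.5 m/s).
It also fails if it takes over 38 s, if anything falls off the work surface, if the arm or the gripper's body presses on something with over 40 N, if the wrist force passes 120 N, or if a joint passes its speed limit or range.

## Robot

A 6-joint arm with a two-finger parallel gripper is mounted at the origin on the work surface. World frame = base frame: x ahead of the robot, y to its left, z up, the work surface at z = 0. Lengths are in m, angles in rad, forces in N, time in s.
With the tool pointing down it reaches from about 0.35 to 0.775 m from the base axis. Payload 5.5 kg.
Tool frame: the origin (TCP) lies between the finger pads; the fingertips stand 22 mm ahead of it and the grasp point (between the pads) lies 3 mm ahead of it; z points along the fingers, y is the line along which they close (so a half turn about z gives the same grasp; the last joint's range is limited). The gripper opens to 85 mm and grips with 20 to 120 N. Pads are 22 mm wide; open, the fingers measure 114 mm over their backs; the gripper's body (76 mm by 85 mm) begins 54 mm behind the grasp point. The pads swing forward as they close: fully open they stand 13 mm farther back than shut.
Start: joints at [-1.346, 0.313, 0.046, 1.304, 0, 1.431], TCP at [0.205, -0.537, 0.253] pointing down, gripper open.
Joint ranges: [-2.76, 2.76], [-0.86, 1.69], [-1.03, 1.26], [-2.2, 2.34], [-1.47, 1.5], [-3.14, 3.14]. Speed limits (rad/s): [2.57, 2.57, 3.14, 3.14, 3.14, 3.14].

## Interface

Orientations are given as a unit quaternion [w, x, y, z].
In Python, from workcell import env gives the robot as it stands.
- The arm moves only by the tool advance, called by a JSON object that holds its "method" and its "body". Schema: {"type":"object","properties":{"offsets":{"type":"array","items":{"type":"object","properties":{"d":{"type":"array","items":{"type":"number"},"minItems":3,"maxItems":3},"rot":{"type":"array","items":{"type":"number"},"minItems":3,"maxItems":3}},"additionalProperties":false},"minItems":1,"maxItems":8},"finger_gap":{"type":"number"},"force":{"type":"number"},"only":{"type":"string"},"quiet":{"type":"boolean"},"lines":{"type":"string"}},"required":["offsets"],"additionalProperties":false}. offsets is a list of rows, 1 to 8 of them, each an object with the fields d (a list: dx, dy, dz in units of 5 mm), rot (a list: a rotation vector rx, ry, rz in units of 0.05 rad); a field left out counts as zero; each row is the pose to reach, as a shift and turn from the pose commanded when the call began, along the tool's axes at that moment; what a row does not reach only later rows make up. A row lasts 1/8 s, in which the tool goes at most 0.0625 m and 0.188 rad, less where a joint would pass 70% of its speed; a pose out of reach is approached as far as the arm can. finger_gap is the finger opening in m, set as the call begins (left out keeps the last). The fingers move at their own pace and stop on an object; force is the grip in N (left out, the last holds). Time passes only in rows, so rows that do not move let the fingers close. The tool returns the time, the measured TCP pose, the force, the opening and the grip force at its end. only (a regular expression) keeps the lines of the reply that match it, lines (a string "A,B") keeps lines A to B, and quiet returns only ok. Input that does not fit is refused with a message, and nothing moves.
- env.get_state(): the state, without advancing time (a new reading comes with each control period).
- env.read_camera(name): name is "scene" or "top" or "wrist"; returns a dict with "image" (384x512x3 uint8, red, green, blue), "K" (3x3 intrinsics, pixels), "R" (3x3) and "t" (3): a world point X has camera coordinates R X + t. Camera axes: x right, y down, z forward; pixel columns grow to the right and rows downward; lengths in m; the calibration is good to about 2 mm. A picture is of the moment at which its call begins. There is no depth.
- env.hand_in(): hands the job in; it is judged then, once.
The state is a dict: "clock": time; "joint_pos": joint angles; "qvel": joint speeds; "tau": joint torques, N m; "tcp_pos": TCP position; "orientation": TCP orientation; "wrist_force": force on the tool from outside, world axes, zero at the start; "ft_torque": the same for the moment, N m; "finger_gap": finger opening in m; "grip_force": force on a finger pad.
Only numpy, scipy, OpenCV 4.12 (cv2) and the standard library are available. Lean on these libraries where they do the work, as an engineer would, in place of code of your own. Each camera call takes 0.05 s, during which the arm holds its last target. There are 200 camera calls.

## Working session

There is one attempt and no reset: what is moved stays moved. The work goes in short steps, Python scripts to look and compute and a tool call to move; the robot and the scene stay as the last step left them, time stands still between calls to the robot, and variables do not carry over. Pictures are saved under pics/ and viewed, at most 10 in all, crops included, and the job is handed in when it is done.

```bash
ls; mkdir -p pics; python3 - <<'E'
from workcell import env
import cv2,numpy as np
ims=[]
for n in ("scene","top"):
    c=env.read_camera(n); ims.append(c["image"]); print(n,c["K"].tolist(),c["R"].round(4).tolist(),c["t"].round(4).tolist())
    cv2.imwrite(f"pics/{n}0.png",cv2.cvtColor(c["image"],cv2.COLOR_RGB2BGR))
s=env.get_state();print(s["clock"],s["tcp_pos"],s["orientation"],s["finger_gap"])
E
```

```text
pics
workcell.py
scene [[387.28186079939644, 0.0, 254.28673293357988], [0.0, 387.28186079939644, 194.61898143562405], [0.0, 0.0, 1.0]] [[0.4353, 0.9001, 0.018], [0.5889, -0.2696, -0.7619], [-0.6809, 0.3423, -0.6474]] [-0.2776, -0.2727, 1.2542]
top [[419.50244838391023, 0.0, 252.42887670060088], [0.0, 419.50244838391023, 192.00042308390803], [0.0, 0.0, 1.0]] [[-0.0269, -0.9995, 0.0144], [-0.9989, 0.0264, -0.0387], [0.0383, -0.0154, -0.9991]] [0.0245, 0.5238, 1.048]
0.1 [ 0.20504554 -0.53676527  0.25250746] [-7.96279754e-04  9.83409824e-01  1.81395927e-01 -3.76547027e-05] 0.08533831735092731
```

View pics/top0.png

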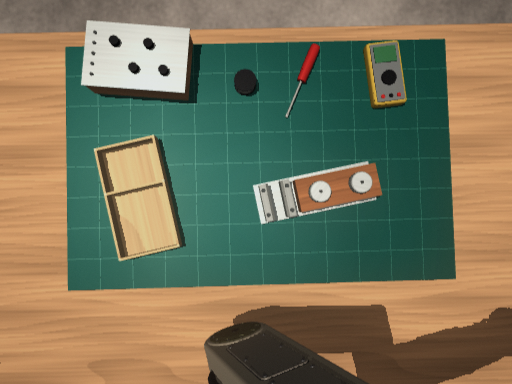

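View pics/scene0.png

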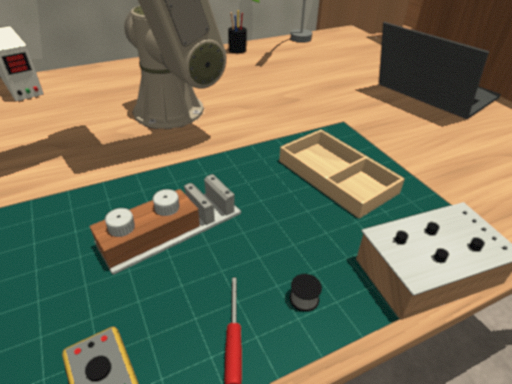

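Top view: near knob at about (320,191), far knob at (361,182), gauge jaws at columns 258–298, and the box at 95–183 × 136–260 with its small compartment at the upper (far) end. Scene view: near knob at (166,202), far knob at (120,221), gauge at (210,200).

```bash
cat > h.py <<'E'
import cv2,numpy as np
K={'scene':np.array([[387.28186,0,254.28673],[0,387.28186,194.61898],[0,0,1]]),'top':np.array([[419.50245,0,252.42888],[0,419.50245,192.00042],[0,0,1]])}
from workcell import env
cam={}
def cams(n):
    if n not in cam: cam[n]=env.read_camera(n)
    return cam[n]
def ray(n,p):
    c=cams(n); d=c["R"].T@np.linalg.solve(c["K"],[p[0],p[1],1]); return -c["R"].T@c["t"],d/np.linalg.norm(d)
def plane(n,p,z):
    o,d=ray(n,p); return o+d*(z-o[2])/d[2]
def tri(pt,ps,a='top',b='scene'):
    o1,d1=ray(a,pt);o2,d2=ray(b,ps)
    s=np.linalg.lstsq(np.c_[d1,-d2],o2-o1,rcond=None)[0]
    p,q=o1+d1*s[0],o2+d2*s[1]; return (p+q)/2,np.linalg.norm(p-q)
def proj(n,X):
    c=cams(n); v=c["K"]@(c["R"]@X+c["t"]); return v[:2]/v[2]
E
python3 - <<'E'
import cv2,numpy as np
t=cv2.imread('pics/top0.png');s=cv2.imread('pics/scene0.png')
a=cv2.resize(t[155:230,248:388],None,fx=4,fy=4,interpolation=cv2.INTER_CUBIC)
b=cv2.resize(s[165:275,85:245],None,fx=2.7,fy=2.7,interpolation=cv2.INTER_CUBIC)
b=cv2.resize(s[170:245,100:240],None,fx=4,fy=4,interpolation=cv2.INTER_CUBIC)
cv2.imwrite('pics/z1.png',np.vstack([a,b]))
# head segmentation: bright low-saturation tops
for n,im,rois in(("top",t,[(303,173,338,209),(345,165,378,199)]),("scene",s,[(150,186,182,218),(103,204,136,238)])):
    hsv=cv2.cvtColor(im,cv2.COLOR_BGR2HSV)
    for x0,y0,x1,y1 in rois:
        r=hsv[y0:y1,x0:x1]
        m=((r[...,1]<40)&(r[...,2]>150)).astype(np.uint8)
        k,l,st,ce=cv2.connectedComponentsWithStats(m);i=1+st[1:,4].argmax()
        c=max(cv2.findContours((l==i).astype(np.uint8),0,2)[0],key=cv2.contourArea)
        e=cv2.fitEllipse(cv2.convexHull(c))
        print(n,st[i],"ellipse",np.array(e[0])+[x0,y0],e[1:])
        g=r[...,2].astype(float); mm=np.zeros_like(m);cv2.circle(mm,(int(e[0][0]),int(e[0][1])),7,1,-1)
        d=(mm>0)&(g<110); print(" dot",(np.argwhere(d).mean(0)[::-1]+[x0,y0]) if d.any() else None,d.sum())
E
```

```text
top [  7   8  21  21 328] ellipse [320.21527863 190.91228485] ((20.242916107177734, 20.494335174560547), 144.79574584960938)
 dot [320.66666667 190.66666667] 3
top [  7   7  20  20 319] ellipse [361.32173538 181.63282013] ((20.01433563232422, 20.29477310180664), 119.29386901855469)
 dot [362.  181.5] 6
scene [  3   3  25  17 315] ellipse [165.06009388 197.33115101] ((16.301462173461914, 24.36881446838379), 82.08439636230469)
 dot None 0
scene [  2   4  27  19 380] ellipse [118.3297205  217.07158947] ((17.902442932128906, 26.5706844329834), 76.48163604736328)
 dot [118. 216.] 1
```

View pics/z1.png

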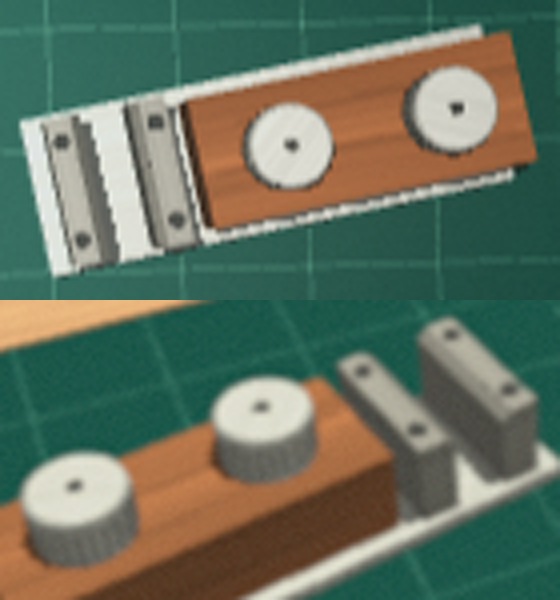

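Crop: jaw screws are at crop (62,142), (83,240), (156,122), (177,220) in the top view and (451,34), (509,89), (363,70), (417,130) in the scene view. The knobs' centre dots are visible in both.

```bash
python3 - <<'E'
from h import *
np.set_printoptions(precision=4,suppress=True)
T=lambda x,y:(248+(x+.5)/4-.5,155+(y+.5)/4-.5)
S=lambda x,y:(100+(x+.5)/4-.5,170+(y-300+.5)/4-.5)
for nm,a,b in(("near",T(291.5,145),S(262,407)),("far",T(457,108),S(75,487)),
 ("scr in far",T(156,122),S(417,430)),("scr in nr",T(177,220),S(363,370)),("scr out far",T(62,142),S(509,389)),("scr out nr",T(83,240),S(451,334))):
    print(nm,*tri(a,b), plane('top',a,.09 if len(nm)<5 else .06))
t=cv2.imread('pics/top0.png');hsv=cv2.cvtColor(t,cv2.COLOR_BGR2HSV)
r=np.zeros(t.shape[:2],np.uint8); r[125:270,85:195]=1
m=(((hsv[...,0]<35)&(hsv[...,1]>40))*r).astype(np.uint8)
m=cv2.morphologyEx(m,cv2.MORPH_OPEN,np.ones((3,3)))
c=max(cv2.findContours(m,0,2)[0],key=cv2.contourArea);q=cv2.boxPoints(cv2.minAreaRect(c));print(q)
p=np.array([plane('top',x,.045) for x in q]);print(p,p.mean(0),[np.linalg.norm(p[i]-p[i-1]) for i in range(4)])
s=cv2.imread('pics/scene0.png')
a=cv2.resize(t[128:268,85:195],None,fx=3.5,fy=3.5,interpolation=cv2.INTER_CUBIC)
b=cv2.resize(s[125:220,270:410],None,fx=2.8,fy=3.5,interpolation=cv2.INTER_CUBIC)
b=cv2.copyMakeBorder(b,0,a.shape[0]-b.shape[0],0,0,0)
cv2.imwrite('pics/z2.png',np.hstack([a,b]))
E
```

```text
near [ 0.5196 -0.1471  0.091 ] 0.000154225796153745 [ 0.5196 -0.1474  0.09  ]
far [ 0.5388 -0.2448  0.0902] 0.0006285319493294309 [ 0.5387 -0.2452  0.09  ]
scr in far [ 0.5366 -0.0714  0.0612] 0.00022158428804439743 [ 0.5367 -0.0715  0.06  ]
scr in nr [ 0.4776 -0.0819  0.0621] 0.00047956508087273065 [ 0.4775 -0.0823  0.06  ]
scr out far [ 0.5262 -0.0143  0.0618] 0.0002980444966343868 [ 0.5262 -0.0145  0.06  ]
scr out nr [ 0.4671 -0.0254  0.0617] 3.2628967389574425e-05 [ 0.467  -0.0255  0.06  ]
[[ 93.0643 147.8564]
 [156.5376 133.5238]
 [182.1188 246.8119]
 [118.6455 261.1446]]
[[0.6407 0.3961 0.045 ]
 [0.6721 0.2415 0.045 ]
 [0.3947 0.1848 0.045 ]
 [0.3646 0.3381 0.045 ]] [0.518  0.2901 0.045 ] [np.float64(0.28211397424693296), np.float64(0.15780380060046625), np.float64(0.28308681145956577), np.float64(0.15631280542524947)]
```

View pics/z2.png

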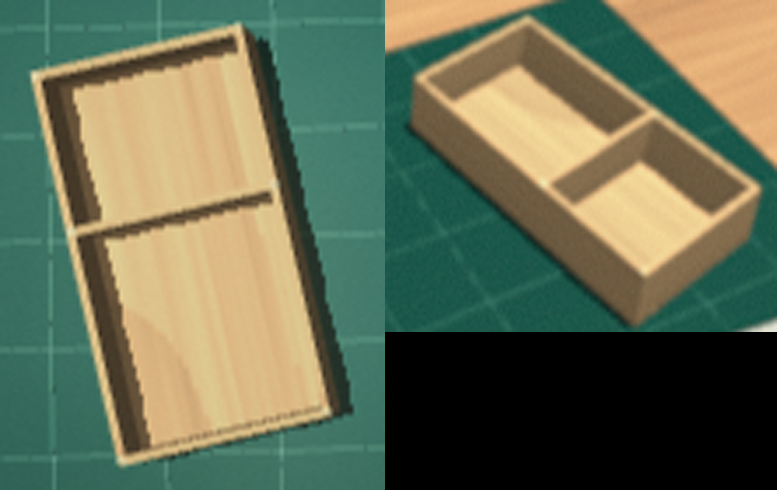

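Box crop: the rim corners and divider agree with the mask. The small compartment lies at the far (+x) end, direction about (0.98, 0.20). The heights also check out: knob tops at 0.090–0.091, jaws at 0.061, nest spacing 0.0996. The slot centre is about (0.501, -0.049), halfway between the jaws and 0.1 m from the nest. I'll now move above the near knob, turning about -0.5 around tool z to keep joint 6 in range at the box.

Units first: shifts go in units of 5 mm and turns go in units of 0.05 rad. So -0.09 m is -18, 0.09 m is 18, -0.5 rad is -10.

```bash
cat >> h.py <<'E'
from scipy.spatial.transform import Rotation as Ro
def go(X):
    s=env.get_state();w,x,y,z=s["orientation"];R=Ro.from_quat([x,y,z,w]).as_matrix()
    return (R.T@(np.array(X)-s["tcp_pos"])).round(4),R[:,2].round(3)
E
```

{"method": "advance", "body": {"offsets": [{"d": [10,-6,0],"rot": [0,0,-3]},{"d": [21,-12,2],"rot": [0,0,-6]},{"d": [32,-18,4],"rot": [0,0,-9]},{"d": [43,-24,8],"rot": [0,0,-10]},{"d": [54,-30,12],"rot": [0,0,-10]},{"d": [65,-37,16],"rot": [0,0,-10]},{"d": [76,-44,18],"rot": [0,0,-10]},{"d": [86.6,-50.4,18],"rot": [0,0,-10]}], "finger_gap": 0.085, "force": 40}}

```text
clock: 1.2
tcp_pos: [0.51, -0.1585, 0.1629]
orientation: [-0.0, 0.908, 0.419, -0.001]
wrist_force: [1.3, -0.6, 0.1]
finger_gap: 0.0849
grip_force: 0.0
```

{"method": "advance", "body": {"offsets": [{},{}]}}

```text
clock: 1.45
tcp_pos: [0.5094, -0.1603, 0.1637]
orientation: [-0.0, 0.908, 0.42, -0.0]
wrist_force: [0.4, -0.8, -0.6]
finger_gap: 0.085
grip_force: 0.0
```

```bash
python3 - <<'E'
from h import *
print(go([.5196,-.1471,.087]),env.get_state()["wrist_force"])
c=env.read_camera("wrist");cv2.imwrite("pics/w1.png",cv2.cvtColor(c["image"],cv2.COLOR_RGB2BGR))
cam['wrist']=c
for X in([.5196,-.1471,.09],[.5388,-.2448,.09],[.501,-.049,.06]):print(proj('wrist',np.array(X)))
E
```

```text
(array([ 0.0167, -0.0007,  0.0767]), array([-0.001, -0.   , -1.   ])) [ 0.42268145 -0.84247519 -0.60827854]
[253.37316975 188.27733099]
[356.10985831 266.44212223]
[146.57700865  93.75691059]
```

View pics/w1.png

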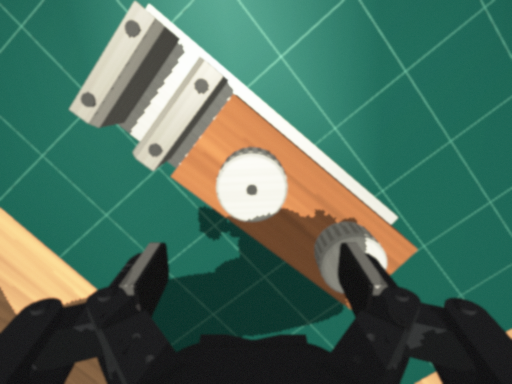

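The wrist view shows the near knob's dot at (252,189), against a predicted (253,188), which agrees to about 1 mm. The jaw screws average (144,91) against (147,94). Descending and gripping.

In the tool's units: 0.077 m is 15.4, 0.07 m is 14.

{"method": "advance", "body": {"offsets": [{"d": [3.2,-0.2,0]},{"d": [3.4,-0.2,6]},{"d": [3.4,-0.2,11]},{"d": [3.4,-0.2,14]},{"d": [3.4,-0.2,15.4]},{"d": [3.4,-0.2,15.4]}]}}

```text
clock: 2.25
tcp_pos: [0.5199, -0.1471, 0.087]
orientation: [-0.0, 0.908, 0.419, -0.0]
wrist_force: [-0.2, -0.0, -0.8]
finger_gap: 0.0854
grip_force: 0.0
```

{"method": "advance", "body": {"offsets": [{},{},{},{},{},{}], "finger_gap": 0.03, "force": 40}}

```text
clock: 3.0
tcp_pos: [0.5204, -0.1471, 0.0881]
orientation: [0.001, 0.908, 0.419, 0.001]
wrist_force: [-1.5, 0.0, 5.2]
finger_gap: 0.0488
grip_force: 41.2
```

```bash
python3 -c "
from h import *
print(go([.5196,-.1471,.087]))"
```

```text
(array([-0.0006, -0.0006,  0.0011]), array([ 0.002, -0.001, -1.   ]))
```

Gripped at about 49 mm, which matches the head. Lifting and looking at the shank.

In the tool's units: -0.07 m is -14, -0.05 m is -10.

{"method": "advance", "body": {"offsets": [{"d": [0,0,-2]},{"d": [0,0,-6]},{"d": [0,0,-10]},{"d": [0,0,-14]},{"d": [0,0,-14]},{"d": [0,0,-14]}]}}

```text
clock: 3.75
tcp_pos: [0.5195, -0.1467, 0.1563]
orientation: [-0.0, 0.908, 0.419, -0.0]
wrist_force: [0.8, 0.3, -1.6]
finger_gap: 0.0487
grip_force: 42.0
```

```bash
python3 - <<'E'
from h import *
T=[cv2.imread('pics/scene0.png')]
print(go([.501,-.049,.155]))
c=env.read_camera("scene");im=cv2.cvtColor(c["image"],cv2.COLOR_RGB2BGR);cam['scene']=c
for z in (.125,.083):print(proj('scene',np.array([.52,-.147,z]))-[100,120])
cv2.imwrite("pics/s2.png",cv2.resize(im[120:250,100:260],None,fx=4,fy=4,interpolation=cv2.INTER_CUBIC))
E
```

```text
(array([ 0.0623, -0.0774,  0.0014]), array([-0.001,  0.   , -1.   ]))
[62.94367691 63.49461892]
[65.69640422 79.44350909]
```

View pics/s2.png

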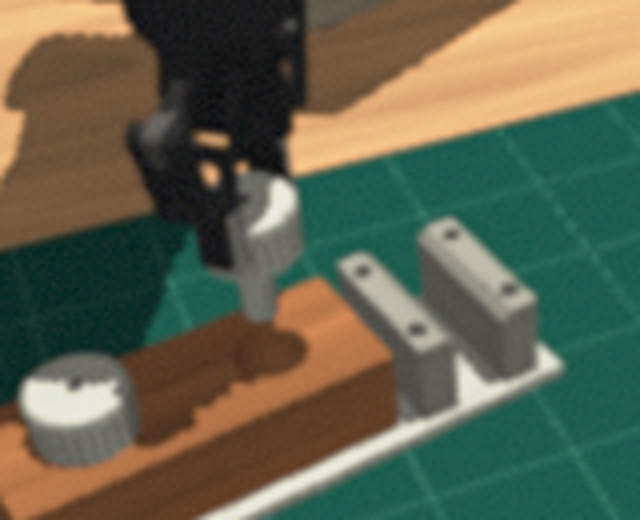

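The crop shows the knob lifted upright at about (265,260) with a thin shank (about 34 px against a 75 px head, so about 18 mm) and its foot at (262,320). It should pass. Moving over the slot and checking before lowering it.

In the tool's units: -0.077 m is -15.4, 0.062 m is 12.4.

{"method": "advance", "body": {"offsets": [{"d": [3,-3.8,0]},{"d": [6.2,-7.8,0]},{"d": [9.4,-11.6,0]},{"d": [12.4,-15.4,0]},{"d": [12.4,-15.4,0]},{"d": [12.4,-15.4,0]}]}}

```text
clock: 4.55
tcp_pos: [0.5014, -0.05, 0.1564]
orientation: [-0.0, 0.908, 0.419, -0.0]
wrist_force: [0.6, -0.5, -1.5]
finger_gap: 0.0483
grip_force: 42.0
```

{"method": "advance", "body": {"offsets": [{"d": [0,0,3]},{"d": [0,0,5]},{"d": [0,0,6]},{"d": [0,0,6]}]}}

```text
clock: 5.05
tcp_pos: [0.5011, -0.0498, 0.1262]
orientation: [-0.0, 0.908, 0.419, -0.001]
wrist_force: [0.5, -0.6, -2.7]
finger_gap: 0.0485
grip_force: 42.0
```

```bash
python3 -c "
from h import *
print(go([.501,-.049,.0885]))"
```

```text
(array([ 0.0006, -0.0005,  0.0377]), array([-0.001,  0.   , -1.   ]))
```

In the tool's units: 0.037 m is 7.4, 0.035 m is 7.

{"method": "advance", "body": {"offsets": [{"d": [0,0,1.6]},{"d": [0,0,3.2]},{"d": [0,0,4.8]},{"d": [0,0,6.2]},{"d": [0,0,7]},{"d": [0,0,7.4]},{"d": [0,0,7.4]}]}}

```text
clock: 5.92
tcp_pos: [0.5015, -0.0497, 0.0899]
orientation: [0.0, 0.908, 0.419, 0.0]
wrist_force: [0.5, -0.7, -2.6]
finger_gap: 0.0486
grip_force: 42.0
```

{"method": "advance", "body": {"offsets": [{},{},{},{}]}}

```text
clock: 6.42
tcp_pos: [0.5015, -0.0497, 0.09]
orientation: [0.0, 0.908, 0.419, 0.0]
wrist_force: [0.1, -0.5, -2.3]
finger_gap: 0.0486
grip_force: 42.0
```

The shank passed freely and is about 2 mm from home. I'll seat it fully, pause, then lift it out.

In the tool's units: 0.002 m is 0.4, 0.001 m is 0.2.

{"method": "advance", "body": {"offsets": [{"d": [0,0,0.2]},{"d": [0,0,0.4]},{"d": [0,0,0.4]},{"d": [0,0,0.4]},{"d": [0,0,0.4]}]}}

```text
clock: 7.05
tcp_pos: [0.5015, -0.0497, 0.0881]
orientation: [0.0, 0.908, 0.419, 0.0]
wrist_force: [-0.7, 0.9, 2.4]
finger_gap: 0.0484
grip_force: 42.3
```

{"method": "advance", "body": {"offsets": [{"d": [0,0,-2]},{"d": [0,0,-6]},{"d": [0,0,-10]},{"d": [0,0,-14]},{"d": [0,0,-16]},{"d": [0,0,-16]},{"d": [0,0,-16]}]}}

```text
clock: 7.92
tcp_pos: [0.501, -0.0496, 0.1672]
orientation: [-0.0, 0.908, 0.419, -0.0]
wrist_force: [0.2, 0.9, -1.4]
finger_gap: 0.0486
grip_force: 42.0
```

```bash
python3 -c "
from h import *
print(go([.463,.279,.165]))"
```

```text
(array([ 0.2254, -0.2422,  0.0023]), array([-0.001,  0.   , -1.   ]))
```

It reached home (the force reversed by about 5 N), so it goes in the large compartment, centred at about (0.463, 0.279).

In the tool's units: 0.045 m is 9, -0.242 m is -48.4.

{"method": "advance", "body": {"offsets": [{"d": [3,-3.2,0]},{"d": [9,-9.6,0]},{"d": [16,-17,0]},{"d": [23,-25,0]},{"d": [30,-32,0]},{"d": [37,-40,0]},{"d": [42.6,-45.6,0]},{"d": [45,-48.4,0]}]}}

```text
clock: 8.93
tcp_pos: [0.4624, 0.2802, 0.1669]
orientation: [0.0, 0.907, 0.42, -0.001]
wrist_force: [-0.4, 0.4, -2.3]
finger_gap: 0.0483
grip_force: 42.0
```

{"method": "advance", "body": {"offsets": [{},{}]}}

```text
clock: 9.18
tcp_pos: [0.4632, 0.2775, 0.1675]
orientation: [0.0, 0.908, 0.419, -0.001]
wrist_force: [0.3, -0.3, -3.6]
finger_gap: 0.0485
grip_force: 42.0
```

```bash
python3 - <<'E'
from h import *
print(go([.463,.279,.0765]))
c=env.read_camera("scene");im=cv2.cvtColor(c["image"],cv2.COLOR_RGB2BGR)
cv2.imwrite("pics/s3.png",cv2.resize(im[70:230,250:420],None,fx=3.5,fy=3.5,interpolation=cv2.INTER_CUBIC))
E
```

```text
(array([ 0.0011, -0.0012,  0.091 ]), array([-0.001, -0.001, -1.   ]))
```

View pics/s3.png

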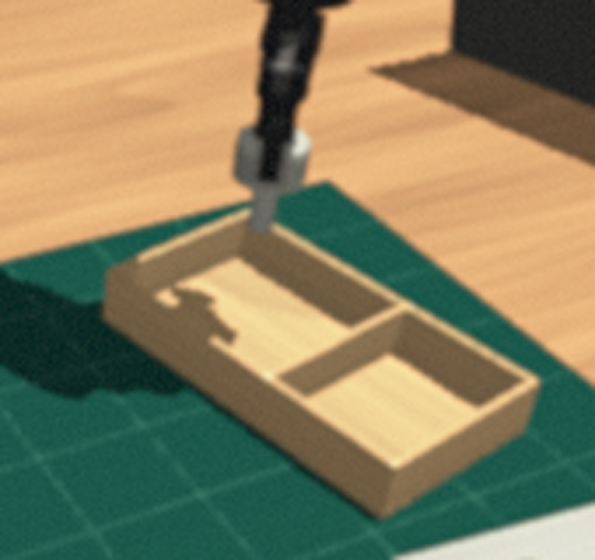

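The knob hangs upright over the large compartment, with its foot at crop (262,230) just before it goes down. Lowering.

In the tool's units: 0.089 m is 17.8, 0.087 m is 17.4.

{"method": "advance", "body": {"offsets": [{"d": [0,0,3]},{"d": [0,0,7]},{"d": [0,0,11]},{"d": [0,0,14.4]},{"d": [0,0,16.4]},{"d": [0,0,17.4]},{"d": [0,0,17.8]},{"d": [0,0,17.8]}]}}

```text
clock: 10.22
tcp_pos: [0.4636, 0.2786, 0.0792]
orientation: [0.0, 0.908, 0.419, 0.0]
wrist_force: [0.2, 0.2, -1.1]
finger_gap: 0.0486
grip_force: 42.0
```

{"method": "advance", "body": {"offsets": [{"d": [0,0,0.1]},{"d": [0,0,0.2]},{"d": [0,0,0.3]},{"d": [0,0,0.4]},{"d": [0,0,0.4]}]}}

```text
clock: 10.85
tcp_pos: [0.4633, 0.2785, 0.0768]
orientation: [0.0, 0.908, 0.419, -0.0]
wrist_force: [0.4, 0.0, -2.7]
finger_gap: 0.049
grip_force: 42.0
```

{"method": "advance", "body": {"offsets": [{"d": [0,0,0.1]},{"d": [0,0,0.2]},{"d": [0,0,0.3]},{"d": [0,0,0.3]},{"d": [0,0,0.3]}]}}

```text
clock: 11.48
tcp_pos: [0.4636, 0.2788, 0.0761]
orientation: [-0.0, 0.908, 0.419, 0.001]
wrist_force: [-1.9, 0.7, 5.6]
finger_gap: 0.0487
grip_force: 42.7
```

Foot contact at about 8 N. Releasing gently, then rising.

{"method": "advance", "body": {"offsets": [{},{},{}], "finger_gap": 0.06, "force": 20}}

```text
clock: 11.85
tcp_pos: [0.4633, 0.2784, 0.0752]
orientation: [0.0, 0.908, 0.419, -0.0]
wrist_force: [-0.0, -0.2, -1.0]
finger_gap: 0.0598
grip_force: 0.0
```

{"method": "advance", "body": {"offsets": [{},{},{}], "finger_gap": 0.085}}

```text
clock: 12.22
tcp_pos: [0.4633, 0.2785, 0.0754]
orientation: [0.0, 0.908, 0.419, -0.0]
wrist_force: [0.1, 0.6, 0.4]
finger_gap: 0.0848
grip_force: 0.0
```

{"method": "advance", "body": {"offsets": [{"d": [0,0,-2]},{"d": [0,0,-6]},{"d": [0,0,-12]},{"d": [0,0,-20]},{"d": [0,0,-28]},{"d": [0,0,-30]},{"d": [0,0,-30]},{"d": [0,0,-30]}]}}

```text
clock: 13.22
tcp_pos: [0.4626, 0.2782, 0.2241]
orientation: [0.0, 0.908, 0.419, -0.001]
wrist_force: [-0.3, 0.2, 0.1]
finger_gap: 0.0852
grip_force: 0.0
```

```bash
python3 - <<'E'
from h import *
c=env.read_camera("scene");im=cv2.cvtColor(c["image"],cv2.COLOR_RGB2BGR)
cv2.imwrite("pics/s4.png",cv2.resize(im[90:260,90:420],None,fx=2.4,fy=2.4,interpolation=cv2.INTER_CUBIC))
E
```

```text
(no output)
```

View pics/s4.png

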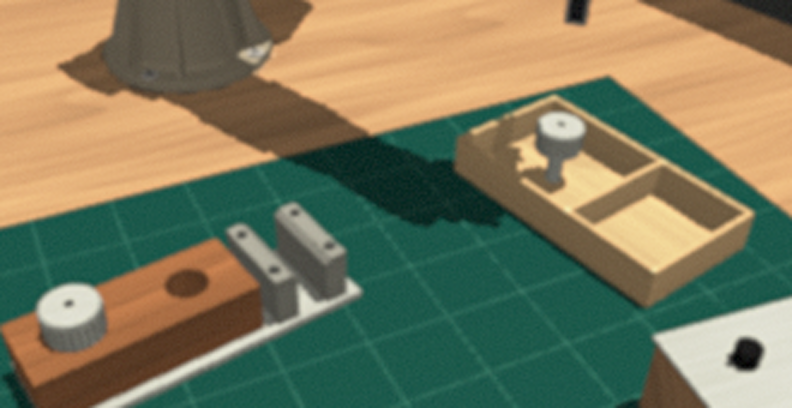

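The knob stands at (560,140) in the large compartment, released, and the other still hangs in the far nest at (70,315). Handing in.

```bash
python3 -c "
from workcell import env
print(env.hand_in())"
```

```text
the job is handed in; nothing more can be done
None
```

The knob next to the gauge passed (its thin shank went fully home), so I set it standing in the large compartment and left the other in its far nest; the job was handed in at about 13 s, but the hand-in returned no verdict.

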